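# Nest the blending cups at the cigar roller's bench

## Robot

A 6-joint arm with a two-finger parallel gripper is mounted at the origin on the work surface. World frame = base frame: x ahead of the robot, y to its left, z up, the work surface at z = 0. Lengths are in m, angles in rad, forces in N, time in s.
With the tool pointing down it reaches from about 0.325 to 0.775 m from the base axis. Payload 5.5 kg.
Tool frame: the origin (TCP) lies between the finger pads; the fingertips stand 11 mm ahead of it and the grasp point (between the pads) lies 8 mm behind it (env.tips_ahead is the distance from the TCP to the fingertips, in m); z points along the fingers, y is the line along which they close (so a half turn about z gives the same grasp; the last joint's range is limited). The gripper opens to 88 mm and grips with 3 to 60 N. Pads are 20 mm wide; open, the fingers measure 115 mm over their backs; the gripper's body (75 mm by 178 mm) begins 61 mm behind the grasp point.
Start: joints at [1.113, 0.091, 1.231, -0, 1.82, -0.057], TCP at [0.234, 0.552, 0.234] pointing down, gripper open.
Joint ranges: [-2.87, 2.87], [-0.86, 2.18], [0.17, 2.46], [-1.51, 4.65], [0.06, 2.69], [-2.65, 2.65]. Speed limits (rad/s): [2.57, 2.57, 3.01, 3.14, 3.14, 3.14].

## Interface

Orientations are given as a rotation vector (axis times angle).
In Python, from bench import env gives the robot as it stands.
- The arm moves only by the tool move_arm, never from a script. Its argument "series" is a list of rows, each a list of 7 numbers: the shift along the tool's x, y, z normalised to -1 to 1, where 1 is 0.03 m, then the turn, a rotation vector about the tool's x, y, z normalised to -1 to 1, where 1 is 5 degrees, then the finger opening in mm, from 0 to 87.8. A call has 1 to 10 rows; each row shifts and turns the commanded pose from where the row before left it, along the tool's axes as they then stand; what a row does not reach is not made up. A row lasts 1/12 s, in which the tool goes at most 41.7 mm and 7.16 degrees, less where a joint would pass 70% of its speed; a pose out of reach is approached as far as the arm can. A call with a number of a shift or a turn outside -1 to 1 is refused whole. A call with a gripper value outside its range is refused whole. The fingers move at their own pace and stop on an object; "squeeze" is the grip in N (left out, the last holds). Time passes only in rows, so rows that do not move let the fingers close. It gives the time, the measured TCP pose, the force, the opening and the grip force at its end, in the units of the state.
- env.get_obs(): the state, without advancing time (a new reading comes with each control period).
- env.capture(name): name is "scene" or "side" or "wrist"; returns the picture (384x512x3 uint8, red, green, blue); there is no depth.
- env.camera_params(name): a dict with "fx", "fy", "cx", "cy" (pixels), "position" and "orientation" of the camera in the world; the wrist camera has in their place "hand_eye" (4x4, takes a point from camera to tool coordinates, whose origin is the TCP and whose axes are the flange's). Camera axes: x right, y up, looking along -z (the intrinsics and any distortion apply to the point x, -y, -z); pixel columns grow to the right and rows downward; lengths in m; the calibration is good to about 2 mm. A picture is of the moment at which its call begins: read the wrist's pose just before it. camera_params takes no time and is no camera call.
- env.finish_job(): hands the job in; it is judged then, once.
The state is a dict: "clock": time; "qpos": joint angles; "dq": joint speeds; "joint_torque": joint torques, N m; "ee_pos": TCP position; "eef_rot": TCP orientation; "force": force on the tool from outside, world axes, zero at the start; "torque": the same for the moment, N m; "grip_width": finger opening in m; "grip_force": force on a finger pad.
Only numpy, scipy, OpenCV 4.12 (cv2) and the standard library are available. Lean on these libraries where they do the work, as an engineer would, in place of code of your own. Each camera call takes 0.05 s, during which the arm holds its last target. There are 200 camera calls.

## Task

The shift is over: nest the four steel blending cups in size order, each standing upright and fully home in the next larger one, with its collar flat on the larger cup's rim and the smallest on top. Leave the largest cup standing where it is, don't knock any cup over, and leave the other things on the bench alone.

Things in the scene. Friction and masses are not known exactly. Their poses are not given: they have to be found in the camera images.
- cup_1: Largest of four open round steel cups, upright, about 240 g. Straight neck (grip band) 82 mm outside, top 28 mm; under it a stop collar 102 mm wide, 6 thick, underside 76 above foot; body tapers to 72 at foot. Height 110, wall 3. Origin: foot centre, z up. Not to be carried.
- cup_2: Second largest of four open round steel cups, upright, about 170 g. Straight neck (grip band) 68 mm outside, top 28 mm; under it a stop collar 88 mm wide, 6 thick, underside 66 above foot; body tapers to 58 at foot. Height 100, wall 3. Origin: foot centre, z up. Nested home, its collar lies on the next larger cup's rim, 4 mm play all round.
- cup_3: Third largest of four open round steel cups, upright, about 120 g. Straight neck (grip band) 54 mm outside, top 28 mm; under it a stop collar 74 mm wide, 6 thick, underside 56 above foot; body tapers to 44 at foot. Height 90, wall 3. Origin: foot centre, z up. Nested home, its collar lies on the next larger cup's rim, 4 mm play all round.
- cup_4: Smallest of four open round steel cups, upright, about 80 g. Straight neck (grip band) 40 mm outside, top 28 mm; under it a stop collar 60 mm wide, 6 thick, underside 46 above foot; body tapers to 30 at foot. Height 80, wall 3. Origin: foot centre, z up. Nested home, its collar lies on the next larger cup's rim, 4 mm play all round.
- mould: Wooden cigar mould board, 150 x 100 x 34 mm, lying flat; bystander. Origin: centre of its underside.
- chaveta: Flat steel leaf knife, disc 90 mm across and 4 mm thick with a straight 80 x 24 mm back, 12 mm thick; bystander. Origin: centre of its underside.
- red_tin: Round red tin with a knobbed lid, 94 mm across, 84 mm tall; bystander. Origin: centre of its underside.
- paste_jar: Closed amber jar, 64 mm across, 85 mm tall; bystander. Origin: centre of its underside.
- gauge: Flat wooden gauge board 50 x 170 x 8 mm; bystander. Origin: centre of its underside.
- dish: White ceramic dish 120 mm across, 20 mm tall; bystander. Origin: centre of its underside.
Things that resemble listed ones, but are neither listed nor needed, are in the scene too. Leave any blue or yellow look-alike of the cup_4 alone.

How it is judged:
By the outcome, as a careful person would: the job done as asked, in the order asked, and still so for the second after the job is handed in, with the robot touching nothing.
It also fails if it takes over 72 s, if anything falls off the work surface, if the arm or the gripper's body presses on something with over 40 N, if the wrist force passes 120 N, or if a joint passes its speed limit or range.

## Working session

There is one attempt and no reset: what is moved stays moved. The work goes in short steps, Python scripts to look and compute and a tool call to move; the robot and the scene stay as the last step left them, time stands still between calls to the robot, and variables do not carry over. Pictures are saved under pics/ and viewed, at most 10 in all, crops included, and the job is handed in when it is done.

Besides the shell and the picture viewer there is one more tool, called in YAML: its name, and indented under it one key for each argument. move_arm: Moves the arm, as the interface text tells. Its arguments: {"type":"object","properties":{"series":{"type":"array"},"squeeze":{"type":"number"}},"required":["series"]}

```bash
mkdir -p pics; ls; python3 - <<'E'
from bench import env
import cv2
o=env.get_obs();print(o)
for n in("scene","side","wrist"):
    print(n,env.camera_params(n))
    cv2.imwrite(f"pics/{n}0.png",env.capture(n)[:,:,::-1])
E
```

```text
pics
{'clock': 0.0, 'qpos': array([ 1.11326343e+00,  9.18854328e-02,  1.23181390e+00,  2.86669137e-05,
        1.81974588e+00, -5.67190664e-02]), 'dq': array([ 0.0008936 , -0.00117074,  0.00113528,  0.00067732, -0.00212649,
       -0.00110964]), 'joint_torque': array([-6.39460031e-04, -4.46475148e+01, -4.06428230e+01,  6.96958601e-02,
        2.96435959e-02, -1.80033553e-04]), 'ee_pos': array([0.23399967, 0.55223252, 0.23253156]), 'eef_rot': array([-6.25280727e-01, -3.07822869e+00,  2.80278298e-03]), 'force': array([ 0.46163463,  0.16666547, -0.44078821]), 'torque': array([ 0.01832244, -0.00543348, -0.04529269]), 'grip_force': 0.0, 'grip_width': 0.0877427028757703}
scene {'fx': 371.4023057676616, 'fy': 371.4023057676616, 'cx': 256.2023226473117, 'cy': 188.05747657869597, 'position': array([1.04359311, 0.13832254, 0.83642992]), 'orientation': array([0.39338285, 0.56264246, 1.80091837])}
side {'fx': 363.66180060456855, 'fy': 363.66180060456855, 'cx': 246.92560201601444, 'cy': 193.256635465095, 'position': array([ 0.37484123, -0.71686036,  0.80346196]), 'orientation': array([ 0.73621266, -0.07975093, -0.18271585])}
wrist {'fx': 284.20687365149286, 'fy': 284.20687365149286, 'cx': 253.59810098733067, 'cy': 186.4425924331682, 'hand_eye': array([[-4.64193346e-04,  9.70468608e-01,  2.41226998e-01,
         6.38845513e-02],
       [ 9.99999862e-01,  5.09619419e-04, -1.25924402e-04,
         6.63756927e-04],
       [-2.45139642e-04,  2.41226907e-01, -9.70468711e-01,
        -1.50198897e-01],
       [ 0.00000000e+00,  0.00000000e+00,  0.00000000e+00,
         1.00000000e+00]])}
```

View pics/scene0.png

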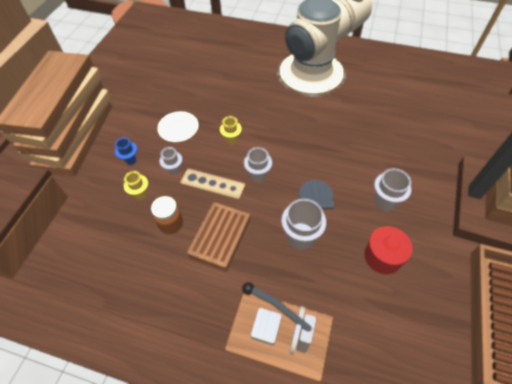

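View pics/side0.png

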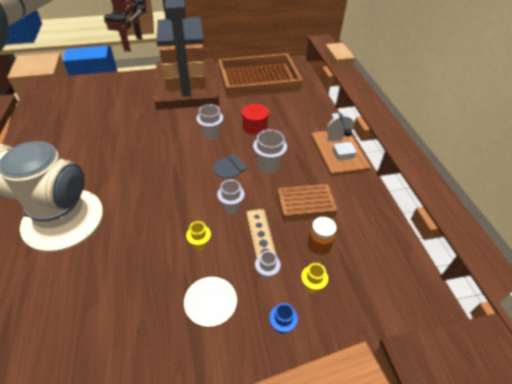

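The scene view shows the steel cups at about (304,220) for cup_1, (393,187) for cup_2, (258,162) for cup_3 and (171,159) for cup_4. In the side view they are at (270,147), (209,117), (231,190) and (267,262). Next I'll measure their collars and rims.

```bash
cat > h.py <<'E'
import numpy as np,cv2
from scipy.spatial.transform import Rotation as R
from bench import env
def cam(n,o=None):
    p=env.camera_params(n)
    if n=="wrist":
        T=np.eye(4);T[:3,:3]=R.from_rotvec(o["eef_rot"]).as_matrix();T[:3,3]=o["ee_pos"]
        T=T@p["hand_eye"];return p,T[:3,3],T[:3,:3]
    return p,np.array(p["position"]),R.from_rotvec(p["orientation"]).as_matrix()
def ray(c,u,v,z):
    p,t,M=c;d=M@np.array([(u-p["cx"])/p["fx"],-(v-p["cy"])/p["fy"],-1]);return t+d*(z-t[2])/d[2]
def proj(c,X):
    p,t,M=c;q=(np.atleast_2d(X)-t)@M
    return np.c_[p["cx"]-p["fx"]*q[:,0]/q[:,2],p["cy"]+p["fy"]*q[:,1]/q[:,2]]
# cup: height, neck outside, collar width
CUP={1:(.110,.082,.102),2:(.100,.068,.088),3:(.090,.054,.074),4:(.080,.040,.060)}
E
python3 - <<'E'
from h import *
S={"scene":[(304,220),(393,187),(258,162),(171,159)],"side":[(270,147),(209,117),(231,190),(267,262)]}
rows=[]
for n in S:
    im=cv2.imread(f"pics/{n}0.png");c=cam(n)
    for i,(u,v) in enumerate(S[n],1):
        print(n,i,ray(c,u,v,CUP[i][0]-.028)[:2].round(3))
    rows.append(np.hstack([cv2.resize(im[v-30:v+30,u-30:u+30],(200,200),interpolation=cv2.INTER_CUBIC) for u,v in S[n]]))
cv2.imwrite("pics/m.png",np.vstack(rows))
E
```

```text
scene 1 [0.614 0.11 ]
scene 2 [0.456 0.299]
scene 3 [ 0.467 -0.047]
scene 4 [ 0.516 -0.278]
side 1 [0.614 0.101]
side 2 [0.452 0.301]
side 3 [ 0.47  -0.034]
side 4 [ 0.518 -0.272]
```

View pics/m.png

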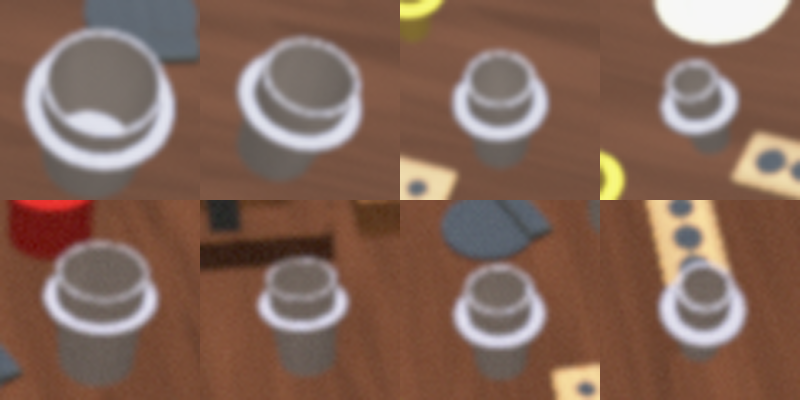

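The mosaic shows bright collars with darker necks above them and grey tapered bodies below, all upright. I'll fit the near half of each collar's lower edge.

```bash
cat >> h.py <<'E'
from scipy.optimize import least_squares
def collar(im,c,i,u,v,r0):
    """near half of the collar's lower edge -> centre xy (known radius)"""
    h=cv2.cvtColor(im,cv2.COLOR_BGR2HSV);m=((h[...,2]>150)&(h[...,1]<60)).astype(np.uint8)
    k=np.zeros_like(m);cv2.circle(k,(int(u),int(v)),int(r0),1,-1);m&=k
    n,l,s,ce=cv2.connectedComponentsWithStats(m);m=(l==1+np.argmax(s[1:,4])).astype(np.uint8)
    big=cv2.resize(m*255,None,fx=4,fy=4,interpolation=cv2.INTER_LINEAR)
    ct=max(cv2.findContours((big>127).astype(np.uint8),0,1)[0],key=len)
    P=(cv2.convexHull(ct)[:,0]+.5)/4-.5
    H,_,D=CUP[i];z=H-.034
    W=np.array([ray(c,a,b,z)[:2] for a,b in P])
    x=W.mean(0);vd=c[1][:2]-x;vd/=np.linalg.norm(vd)
    for _ in range(5):
        s=W[(W-x)@vd>-.05*D]
        f=least_squares(lambda q:np.hypot(*(s-q).T)-D/2,x,loss="soft_l1",f_scale=.001);x=f.x
    return x,np.abs(f.fun).mean()
E
python3 - <<'E'
from h import *
S={"scene":[(304,220),(393,187),(258,162),(171,159)],"side":[(270,147),(209,117),(231,190),(267,262)]}
for n in S:
    im=cv2.imread(f"pics/{n}0.png");c=cam(n)
    for i,(u,v) in enumerate(S[n],1):
        x,e=collar(im,c,i,u,v,[0,30,26,20,17][i]);print(n,i,x.round(4),round(e*1e3,1))
c=cam("scene")
for nm,u,v,z in [("y1",231,125,.05),("y2",135,182,.05),("blue",124,145,.05),("jar",164,205,.085),("tin",390,243,.08),("chav",316,193,0),("dish",178,126,.02)]: print(nm,ray(c,u,v,z).round(3))
print(R.from_rotvec(env.get_obs()["eef_rot"]).as_matrix().round(3))
E
```

```text
scene 1 [0.6148 0.108 ] 1.0
scene 2 [0.4522 0.2976] 0.7
scene 3 [ 0.466  -0.0476] 0.9
scene 4 [ 0.5169 -0.2806] 0.6
side 1 [0.6152 0.1117] 0.7
side 2 [0.4537 0.3009] 1.2
side 3 [ 0.4667 -0.045 ] 0.8
side 4 [ 0.5181 -0.2763] 0.6
y1 [ 0.35  -0.164  0.05 ]
y2 [ 0.611 -0.337  0.05 ]
blue [ 0.505 -0.426  0.05 ]
jar [ 0.671 -0.218  0.085]
tin [0.616 0.305 0.08 ]
chav [0.478 0.119 0.   ]
dish [ 0.372 -0.327  0.02 ]
[[-0.921  0.39  -0.001]
 [ 0.39   0.921 -0.001]
 [ 0.    -0.001 -1.   ]]
```

Both views agree within 2–3 mm. I'm moving over cup_2, first sideways away from the press, then out.

move_arm:
  series:
    - [0, -0.98, 0, 0, 0, 0, 87.8]
    - [0, -0.98, 0, 0, 0, 0, 87.8]
    - [0, -0.98, 0, 0, 0, 0, 87.8]
    - [0, -0.98, 0, 0, 0, 0, 87.8]
    - [0, -0.98, 0, 0, 0, 0, 87.8]

```text
clock: 0.57
ee_pos: [0.1761, 0.4158, 0.233]
eef_rot: [-0.625, -3.078, 0.001]
force: [0.2, 0.2, 0.4]
grip_width: 0.0877
grip_force: 0.0
```

move_arm:
  series:
    - [-1, 0, 0, 0, 0, 0, 87.8]
    - [-1, 0, 0, 0, 0, 0, 87.8]
    - [-1, 0, 0, 0, 0, 0, 87.8]
    - [-1, 0, 0, 0, 0, 0, 87.8]
    - [-1, 0, 0, 0, 0, 0, 87.8]
    - [-1, 0, 0, 0, 0, 0, 87.8]
    - [-1, 0, 0, 0, 0, 0, 87.8]
    - [-1, 0, 0, 0, 0, 0, 87.8]
    - [-1, 0, 0, 0, 0, 0, 87.8]
    - [-1, 0, 0, 0, 0, 0, 87.8]

```text
clock: 1.4
ee_pos: [0.4542, 0.2992, 0.2333]
eef_rot: [-0.626, -3.078, 0.0]
force: [0.0, 0.3, 0.5]
grip_width: 0.088
grip_force: 0.0
```

move_arm:
  series:
    - [0, 0, 0, 0, 0, 0, 87.8]
    - [0, 0, 0, 0, 0, 0, 87.8]

```text
clock: 1.57
ee_pos: [0.4536, 0.2993, 0.2326]
eef_rot: [-0.629, -3.076, 0.002]
force: [-0.8, -0.3, -0.6]
grip_width: 0.0872
grip_force: 0.0
```

```bash
python3 - <<'E'
from h import *
o=env.get_obs();im=env.capture("wrist")[:,:,::-1];cv2.imwrite("pics/w2.png",im);c=cam("wrist",o)
print(o["ee_pos"],o["eef_rot"])
for i,x in {1:(.615,.110),2:(.453,.299)}.items(): print(i,proj(c,[*x,CUP[i][0]-.031]))
E
```

```text
[0.45361878 0.29926073 0.23263696] [-6.28831385e-01 -3.07631523e+00  1.85211638e-03]
1 [[166.80610316 346.65516916]]
2 [[252.75311646 174.05918035]]
```

View pics/w2.png

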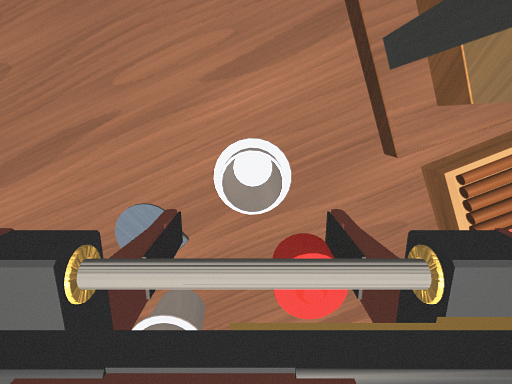

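The wrist view shows cup_2's collar at about (252,176), with clear room on both sides for the fingers. Cup_1 is mostly hidden by the gripper at the bottom.

```bash
cat >> h.py <<'E'
def wcup(im,o,i,xy):
    """collar from above: ellipse of the bright hull -> xy, and tool shift from the TCP in move units"""
    c=cam("wrist",o);H,_,D=CUP[i];z=H-.029+xy[2] if len(xy)>2 else H-.029
    u,v=proj(c,[xy[0],xy[1],z])[0];r=np.hypot(*(proj(c,[xy[0]+D/2,xy[1],z])[0]-(u,v)))
    h=cv2.cvtColor(im,cv2.COLOR_BGR2HSV);m=((h[...,2]>150)&(h[...,1]<60)).astype(np.uint8)
    k=np.zeros_like(m);cv2.circle(k,(int(u),int(v)),int(r*1.35),1,-1);m&=k
    n,l,s,ce=cv2.connectedComponentsWithStats(m);m=(l==1+np.argmax(s[1:,4])).astype(np.uint8)
    e=cv2.fitEllipse(cv2.convexHull(max(cv2.findContours(m,0,1)[0],key=len)))
    X=ray(c,*e[0],z);T=R.from_rotvec(o["eef_rot"]).as_matrix()
    print("cup",i,X.round(4),"ellipse",np.round(e[0]+e[1],1),"expect d",round(2*r,1),"tool shift/30mm",(T.T@(X-o["ee_pos"])/.03).round(3))
    return X
E
python3 - <<'E'
from h import *
o=env.get_obs();im=cv2.imread("pics/w2.png");wcup(im,o,2,(.453,.299))
E
```

```text
cup 2 [0.4535 0.2983 0.071 ] ellipse [252.  175.9  76.3  78. ] expect d 74.9 tool shift/30mm [-0.05  -0.035  5.402]
```

move_arm:
  series:
    - [-0.04, -0.03, 0.9, 0, 0, 0, 87.8]
    - [0, 0, 0.9, 0, 0, 0, 87.8]
    - [0, 0, 0.9, 0, 0, 0, 87.8]
    - [0, 0, 0.8, 0, 0, 0, 87.8]
    - [0, 0, 0.6, 0, 0, 0, 87.8]
    - [0, 0, 0.5, 0, 0, 0, 87.8]
    - [0, 0, 0.28, 0, 0, 0, 87.8]
    - [0, 0, 0, 0, 0, 0, 87.8]

```text
clock: 2.28
ee_pos: [0.4518, 0.299, 0.0852]
eef_rot: [-0.622, -3.076, 0.003]
force: [-1.1, 0.8, -0.2]
grip_width: 0.0877
grip_force: 0.0
```

move_arm:
  series:
    - [0, 0, 0, 0, 0, 0, 60]
    - [0, 0, 0, 0, 0, 0, 60]
    - [0, 0, 0, 0, 0, 0, 60]
    - [0, 0, 0, 0, 0, 0, 60]
    - [0, 0, 0, 0, 0, 0, 60]
    - [0, 0, 0, 0, 0, 0, 60]
  squeeze: 25

```text
clock: 2.78
ee_pos: [0.4544, 0.2989, 0.0887]
eef_rot: [0.625, 3.077, 0.002]
force: [-1.1, -1.9, 6.7]
grip_width: 0.0678
grip_force: 25.0
```

move_arm:
  series:
    - [0, 0, -0.3, 0, 0, 0, 60]
    - [0, 0, -0.6, 0, 0, 0, 60]
    - [0, 0, -0.9, 0, 0, 0, 60]
    - [0, 0, -0.9, 0, 0, 0, 60]
    - [0, 0, -0.9, 0, 0, 0, 60]
    - [0, 0, -0.8, 0, 0, 0, 60]
    - [0, 0, -0.4, 0, 0, 0, 60]
    - [0, 0, -0.2, 0, 0, 0, 60]
    - [0, 0, 0, 0, 0, 0, 60]

```text
clock: 3.53
ee_pos: [0.454, 0.299, 0.2381]
eef_rot: [0.625, 3.078, 0.002]
force: [-0.0, -0.4, -1.8]
grip_width: 0.0678
grip_force: 24.9
```

move_arm:
  series:
    - [-0.5, -0.17, 0, 0, 0, 0, 60]
    - [-0.9, -0.3, 0, 0, 0, 0, 60]
    - [-1, -0.35, 0, 0, 0, 0, 60]
    - [-1, -0.35, 0, 0, 0, 0, 60]
    - [-1, -0.35, 0, 0, 0, 0, 60]
    - [-1, -0.35, 0, 0, 0, 0, 60]
    - [-1, -0.35, 0, 0, 0, 0, 60]
    - [-1, -0.35, 0, 0, 0, 0, 60]
    - [-1, -0.35, 0, 0, 0, 0, 60]
    - [-1, -0.35, 0, 0, 0, 0, 60]

```text
clock: 4.37
ee_pos: [0.6755, 0.0971, 0.234]
eef_rot: [-0.625, -3.075, 0.002]
force: [1.2, 0.8, -1.7]
grip_width: 0.0684
grip_force: 24.9
```

move_arm:
  series:
    - [-0.8, -0.25, 0, 0, 0, 0, 60]
    - [-0.5, -0.17, 0, 0, 0, 0, 60]
    - [0, 0, 0, 0, 0, 0, 60]
    - [0, 0, 0, 0, 0, 0, 60]

```text
clock: 4.7
ee_pos: [0.7059, 0.071, 0.2337]
eef_rot: [-0.626, -3.073, 0.001]
force: [0.4, 0.7, -2.0]
grip_width: 0.0677
grip_force: 24.9
```

```bash
python3 - <<'E'
from h import *
o=env.get_obs();im=np.ascontiguousarray(env.capture("wrist")[:,:,::-1]);cv2.imwrite("pics/w1.png",im);print(o["ee_pos"],o["grip_width"],o["force"])
wcup(im,o,1,(.615,.110))
E
```

```text
[0.70590666 0.07096307 0.23368136] 0.06766582819296807 [ 0.37560889  0.69785152 -2.04134675]
cup 1 [0.6155 0.109  0.081 ] ellipse [252.7  81.5 100.3 105.9] expect d 102.5 tool shift/30mm [ 3.246e+00 -4.000e-03  5.105e+00]
```

View pics/w1.png

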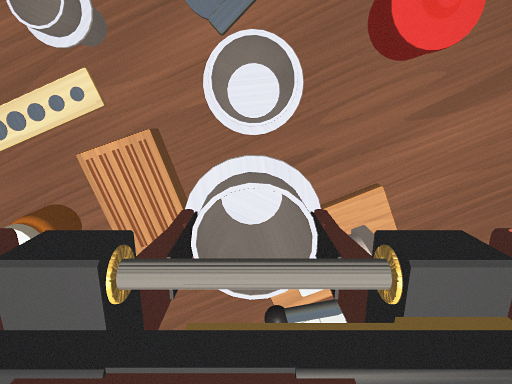

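The wrist view shows cup_1 at (252,81), where it was measured, and cup_2 held squarely at about (254,240). I'll back up over cup_1 and lower.

move_arm:
  series:
    - [0.5, 0, 0, 0, 0, 0, 60]
    - [0.9, 0, 0, 0, 0, 0, 60]
    - [0.9, 0, 0, 0, 0, 0, 60]
    - [0.6, 0, 0, 0, 0, 0, 60]
    - [0.31, 0, 0, 0, 0, 0, 60]
    - [0, 0, 0, 0, 0, 0, 60]
    - [0, 0, 0, 0, 0, 0, 60]

```text
clock: 5.33
ee_pos: [0.6172, 0.1097, 0.2376]
eef_rot: [0.623, 3.078, 0.0]
force: [0.6, -0.4, -1.7]
grip_width: 0.0681
grip_force: 24.9
```

move_arm:
  series:
    - [0, 0, 0.5, 0, 0, 0, 60]
    - [0, 0, 0.6, 0, 0, 0, 60]
    - [0, 0, 0.6, 0, 0, 0, 60]
    - [0, 0, 0.5, 0, 0, 0, 60]
    - [0, 0, 0.4, 0, 0, 0, 60]
    - [0, 0, 0.3, 0, 0, 0, 60]
    - [0, 0, 0.2, 0, 0, 0, 60]
    - [0, 0, 0.1, 0, 0, 0, 60]
    - [0, 0, 0, 0, 0, 0, 60]

```text
clock: 6.08
ee_pos: [0.6175, 0.109, 0.1408]
eef_rot: [-0.626, -3.078, 0.0]
force: [0.0, 0.4, -2.8]
grip_width: 0.0679
grip_force: 24.9
```

move_arm:
  series:
    - [0.03, 0, 0.1, 0, 0, 0, 60]
    - [0, 0, 0.1, 0, 0, 0, 60]
    - [0, 0, 0.07, 0, 0, 0, 60]
    - [0, 0, 0.05, 0, 0, 0, 60]
    - [0, 0, 0, 0, 0, 0, 60]
    - [0, 0, 0, 0, 0, 0, 60]

```text
clock: 6.58
ee_pos: [0.6171, 0.1097, 0.133]
eef_rot: [0.625, 3.077, 0.001]
force: [-0.9, 0.2, 3.6]
grip_width: 0.0677
grip_force: 24.9
```

move_arm:
  series:
    - [0, 0, 0, 0, 0, 0, 75]
    - [0, 0, 0, 0, 0, 0, 87.8]
    - [0, 0, 0, 0, 0, 0, 87.8]
    - [0, 0, 0, 0, 0, 0, 87.8]
    - [0, 0, -0.4, 0, 0, 0, 87.8]
    - [0, 0, -0.8, 0, 0, 0, 87.8]
    - [0, 0, -0.9, 0, 0, 0, 87.8]
    - [0, 0, -0.8, 0, 0, 0, 87.8]
    - [0, 0, -0.5, 0, 0, 0, 87.8]

```text
clock: 7.33
ee_pos: [0.6171, 0.1095, 0.238]
eef_rot: [0.625, 3.075, 0.002]
force: [0.2, 0.7, 0.3]
grip_width: 0.0879
grip_force: 0.0
```

move_arm:
  series:
    - [0.1, -0.3, 0, 0, 0, 0, 87.8]
    - [0.3, -0.8, 0, 0, 0, 0, 87.8]
    - [0.36, -0.94, 0, 0, 0, 0, 87.8]
    - [0.36, -0.94, 0, 0, 0, 0, 87.8]
    - [0.36, -0.94, 0, 0, 0, 0, 87.8]
    - [0.36, -0.94, 0, 0, 0, 0, 87.8]
    - [0.3, -0.8, 0, 0, 0, 0, 87.8]
    - [0.3, -0.7, 0, 0, 0, 0, 87.8]
    - [0.14, -0.36, 0, 0, 0, 0, 87.8]
    - [0, 0, 0, 0, 0, 0, 87.8]

```text
clock: 8.17
ee_pos: [0.4653, -0.0473, 0.2335]
eef_rot: [0.629, 3.078, -0.001]
force: [0.4, 0.5, -0.0]
grip_width: 0.0875
grip_force: 0.0
```

```bash
python3 - <<'E'
from h import *
o=env.get_obs();w=np.ascontiguousarray(env.capture("wrist")[:,:,::-1]);print(o["ee_pos"])
wcup(w,o,3,(.4665,-.046))
s=np.ascontiguousarray(env.capture("side")[:,:,::-1]);sc=env.capture("scene")[:,:,::-1]
f=lambda im,u,v:cv2.resize(im[v-45:v+45,u-45:u+45],(260,260),interpolation=cv2.INTER_CUBIC)
cv2.imwrite("pics/n2.png",np.hstack([f(s,270,140),f(sc,304,215),cv2.resize(w,(270,260))]))
E
```

```text
[ 0.46531044 -0.04733384  0.23348901]
cup 3 [ 0.4688 -0.0472  0.061 ] ellipse [254.4 175.4  61.7  63.1] expect d 61.4 tool shift/30mm [-0.104  0.054  5.75 ]
```

View pics/n2.png

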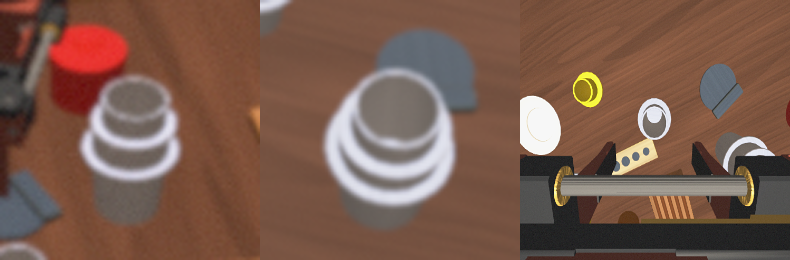

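Cup_2 is home, with its collar on cup_1's rim, and cup_3 is under the gripper. Grasping cup_3.

move_arm:
  series:
    - [-0.07, 0.04, 0.5, 0, 0, 0, 87.8]
    - [0, 0, 0.9, 0, 0, 0, 87.8]
    - [0, 0, 1, 0, 0, 0, 87.8]
    - [0, 0, 0.9, 0, 0, 0, 80]
    - [0, 0, 0.8, 0, 0, 0, 75]
    - [0, 0, 0.6, 0, 0, 0, 75]
    - [0, 0, 0.4, 0, 0, 0, 75]
    - [0, 0, 0.12, 0, 0, 0, 75]
    - [0, 0, 0, 0, 0, 0, 75]

```text
clock: 9.07
ee_pos: [0.469, -0.045, 0.0761]
eef_rot: [-0.624, -3.077, -0.0]
force: [-0.2, 0.5, -0.9]
grip_width: 0.0752
grip_force: 0.0
```

move_arm:
  series:
    - [0, 0, 0, 0, 0, 0, 46]
    - [0, 0, 0, 0, 0, 0, 46]
    - [0, 0, 0, 0, 0, 0, 46]
    - [0, 0, 0, 0, 0, 0, 46]
    - [0, 0, 0, 0, 0, 0, 46]
    - [0, 0, 0, 0, 0, 0, 46]
  squeeze: 20

```text
clock: 9.57
ee_pos: [0.4698, -0.0459, 0.0783]
eef_rot: [0.625, 3.076, -0.0]
force: [-0.4, -0.8, 5.0]
grip_width: 0.0543
grip_force: 20.0
```

move_arm:
  series:
    - [0, 0, -0.3, 0, 0, 0, 46]
    - [0, 0, -0.7, 0, 0, 0, 46]
    - [0, 0, -0.9, 0, 0, 0, 46]
    - [0, 0, -0.9, 0, 0, 0, 46]
    - [0, 0, -0.9, 0, 0, 0, 46]
    - [0, 0, -0.9, 0, 0, 0, 46]
    - [0, 0, -0.7, 0, 0, 0, 46]
    - [0, 0, -0.3, 0, 0, 0, 46]
    - [0, 0, 0, 0, 0, 0, 46]

```text
clock: 10.32
ee_pos: [0.4697, -0.0457, 0.2475]
eef_rot: [0.624, 3.075, 0.0]
force: [1.1, 0.1, -1.1]
grip_width: 0.0547
grip_force: 19.9
```

move_arm:
  series:
    - [-0.2, 0.25, 0, 0, 0, 0, 46]
    - [-0.5, 0.6, 0, 0, 0, 0, 46]
    - [-0.6, 0.7, 0, 0, 0, 0, 46]
    - [-0.7, 0.8, 0, 0, 0, 0, 46]
    - [-0.7, 0.8, 0, 0, 0, 0, 46]
    - [-0.7, 0.8, 0, 0, 0, 0, 46]
    - [-0.7, 0.8, 0, 0, 0, 0, 46]
    - [-0.7, 0.8, 0, 0, 0, 0, 46]
    - [-0.5, 0.6, 0, 0, 0, 0, 46]
    - [-0.3, 0.3, 0, 0, 0, 0, 46]

```text
clock: 11.15
ee_pos: [0.7007, 0.0693, 0.2397]
eef_rot: [-0.622, -3.073, 0.001]
force: [0.8, -0.6, -2.4]
grip_width: 0.0546
grip_force: 19.9
```

move_arm:
  series:
    - [-0.2, 0.22, 0, 0, 0, 0, 46]
    - [0, 0, 0, 0, 0, 0, 46]
    - [0, 0, 0, 0, 0, 0, 46]

```text
clock: 11.4
ee_pos: [0.7072, 0.0713, 0.2415]
eef_rot: [-0.624, -3.074, 0.002]
force: [-0.9, -0.7, -2.0]
grip_width: 0.0545
grip_force: 19.9
```

```bash
python3 - <<'E'
from h import *
o=env.get_obs();im=np.ascontiguousarray(env.capture("wrist")[:,:,::-1]);cv2.imwrite("pics/w3.png",im);print(o["ee_pos"],o["grip_width"],o["force"])
wcup(im,o,2,(.616,.1095,.044));wcup(im,o,1,(.616,.1095))
E
```

```text
[0.70719657 0.07126887 0.24151784] 0.05450578374173538 [-0.94879969 -0.68021499 -2.01639025]
cup 2 [0.6189 0.1077 0.115 ] ellipse [252.2  81.   97.9 104.6] expect d 97.5 tool shift/30mm [ 3.165 -0.019  4.231]
cup 1 [0.6152 0.109  0.081 ] ellipse [252.2  81.   97.9 104.6] expect d 99.9 tool shift/30mm [ 3.293 -0.024  5.365]
```

View pics/w3.png

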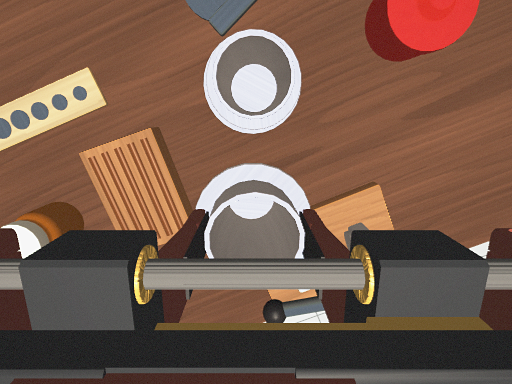

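Cup_2's mouth is at about (253,77) and its floor disc at (254,88), while cup_3 is held at about (254,233). The collars of cups 1 and 2 merge in the mask, so I'll locate cup_2 by its floor disc and mouth.

```bash
cat >> h.py <<'E'
def inside(im,o,uv,zf,zr):
    """floor disc and dark mouth under pixel uv -> xy at floor height zf and rim height zr"""
    c=cam("wrist",o);h=cv2.cvtColor(im,cv2.COLOR_BGR2HSV);b=((h[...,2]>150)&(h[...,1]<60)).astype(np.uint8)
    T=R.from_rotvec(o["eef_rot"]).as_matrix()
    l=cv2.connectedComponents(cv2.erode(b,np.ones((2,2),np.uint8)))[1];f=(l==l[uv[1],uv[0]]).astype(np.uint8)
    l=cv2.connectedComponents(1-b)[1];k=l[uv[1]-25:uv[1],uv[0]];m=((l==np.bincount(k[k>0]).argmax())|(f>0)).astype(np.uint8)
    for nm,a,z in(("floor",f,zf),("mouth",m,zr)):
        e=cv2.fitEllipse(cv2.convexHull(max(cv2.findContours(a,0,1)[0],key=len)));X=ray(c,*e[0],z)
        d=np.hypot(*(ray(c,e[0][0]+e[1][0]/2,e[0][1],z)-X)[:2])*2
        print(nm,X.round(4),np.round(e[0]+e[1],1),"diam",d.round(4),"shift/30mm",(T.T@(X-o["ee_pos"])/.03).round(3))
E
python3 - <<'E'
from h import *
o=env.get_obs();im=cv2.imread("pics/w3.png");inside(im,o,(254,88),.047,.144)
E
```

```text
floor [0.6193 0.109  0.047 ] [254.   88.   44.3  46.9] diam 0.0512 shift/30mm [3.167 0.039 6.532]
mouth [0.6181 0.1089 0.144 ] [253.2  75.2  74.7  79.4] diam 0.0614 shift/30mm [3.211 0.014 3.299]
```

move_arm:
  series:
    - [0.5, 0.02, 0, 0, 0, 0, 46]
    - [0.9, 0, 0, 0, 0, 0, 46]
    - [0.9, 0, 0, 0, 0, 0, 46]
    - [0.6, 0, 0, 0, 0, 0, 46]
    - [0.29, 0, 0, 0, 0, 0, 46]
    - [0, 0, 0, 0, 0, 0, 46]
    - [0, 0, 0, 0, 0, 0, 46]

```text
clock: 12.03
ee_pos: [0.6194, 0.1083, 0.2454]
eef_rot: [0.625, 3.078, 0.0]
force: [0.3, 0.2, -2.2]
grip_width: 0.0546
grip_force: 19.9
```

move_arm:
  series:
    - [0, 0, 0.4, 0, 0, 0, 46]
    - [0, 0, 0.5, 0, 0, 0, 46]
    - [0, 0, 0.5, 0, 0, 0, 46]
    - [0, 0, 0.4, 0, 0, 0, 46]
    - [0, 0, 0.3, 0, 0, 0, 46]
    - [0, 0, 0.2, 0, 0, 0, 46]
    - [0, 0, 0.1, 0, 0, 0, 46]
    - [0, 0, 0, 0, 0, 0, 46]

```text
clock: 12.7
ee_pos: [0.6194, 0.1085, 0.1722]
eef_rot: [-0.625, -3.078, 0.001]
force: [1.0, -0.2, -1.4]
grip_width: 0.054
grip_force: 19.9
```

move_arm:
  series:
    - [0, 0, 0.1, 0, 0, 0, 46]
    - [0, 0, 0.08, 0, 0, 0, 46]
    - [0, 0, 0.05, 0, 0, 0, 46]
    - [0, 0, 0.03, 0, 0, 0, 46]
    - [0, 0, 0, 0, 0, 0, 46]
    - [0, 0, 0, 0, 0, 0, 46]

```text
clock: 13.2
ee_pos: [0.6199, 0.1087, 0.1667]
eef_rot: [0.625, 3.077, 0.001]
force: [-0.0, 0.2, 4.5]
grip_width: 0.0542
grip_force: 19.9
```

move_arm:
  series:
    - [0, 0, 0, 0, 0, 0, 65]
    - [0, 0, 0, 0, 0, 0, 75]
    - [0, 0, 0, 0, 0, 0, 75]
    - [0, 0, 0, 0, 0, 0, 75]
    - [0, 0, -0.4, 0, 0, 0, 75]
    - [0, 0, -0.8, 0, 0, 0, 75]
    - [0, 0, -0.9, 0, 0, 0, 75]
    - [0, 0, -0.6, 0, 0, 0, 75]
    - [0, 0, -0.3, 0, 0, 0, 75]

```text
clock: 13.95
ee_pos: [0.6201, 0.1087, 0.2598]
eef_rot: [0.624, 3.074, 0.003]
force: [-0.4, -0.6, 0.2]
grip_width: 0.0748
grip_force: 0.0
```

move_arm:
  series:
    - [-0.05, -0.4, 0, 0, 0, 0, 75]
    - [-0.1, -0.8, 0, 0, 0, 0, 75]
    - [-0.15, -1, 0, 0, 0, 0, 75]
    - [-0.15, -1, 0, 0, 0, 0, 75]
    - [-0.15, -1, 0, 0, 0, 0, 75]
    - [-0.15, -1, 0, 0, 0, 0, 75]
    - [-0.15, -1, 0, 0, 0, 0, 75]
    - [-0.15, -1, 0, 0, 0, 0, 75]
    - [-0.15, -1, 0, 0, 0, 0, 75]
    - [-0.15, -1, 0, 0, 0, 0, 75]

```text
clock: 14.78
ee_pos: [0.5476, -0.1632, 0.2535]
eef_rot: [-0.625, -3.076, -0.0]
force: [0.3, 0.8, 0.8]
grip_width: 0.075
grip_force: 0.0
```

move_arm:
  series:
    - [-0.15, -1, 0, 0, 0, 0, 75]
    - [-0.15, -1, 0, 0, 0, 0, 75]
    - [-0.14, -1, 0.3, 0, 0, 0, 75]
    - [-0.15, -0.7, 0.3, 0, 0, 0, 75]
    - [-0.1, -0.3, 0.1, 0, 0, 0, 75]
    - [0, 0, 0, 0, 0, 0, 75]
    - [0, 0, 0, 0, 0, 0, 75]

```text
clock: 15.37
ee_pos: [0.5209, -0.2796, 0.2332]
eef_rot: [-0.626, -3.077, -0.002]
force: [-0.4, 1.3, 0.2]
grip_width: 0.075
grip_force: 0.0
```

```bash
python3 - <<'E'
from h import *
o=env.get_obs();w=np.ascontiguousarray(env.capture("wrist")[:,:,::-1]);print(o["ee_pos"])
wcup(w,o,4,(.5175,-.278))
s=np.ascontiguousarray(env.capture("side")[:,:,::-1]);sc=env.capture("scene")[:,:,::-1]
f=lambda im,u,v:cv2.resize(im[v-45:v+45,u-45:u+45],(260,260),interpolation=cv2.INTER_CUBIC)
cv2.imwrite("pics/n3.png",np.hstack([f(s,270,130),f(sc,304,205),cv2.resize(w,(270,260))]))
E
```

```text
[ 0.52093724 -0.27957929  0.23321776]
cup 4 [ 0.5191 -0.2782  0.051 ] ellipse [253.4 169.6  48.4  49.1] expect d 49.0 tool shift/30mm [0.061 0.015 6.074]
```

View pics/n3.png

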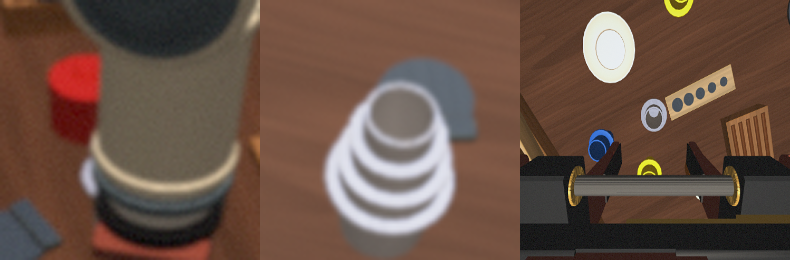

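Cup_3 sits home, with three evenly stacked collars in the scene view, and cup_4 is centred under the gripper with clear neighbours. Grasping cup_4.

move_arm:
  series:
    - [0.05, 0.01, 0.5, 0, 0, 0, 65]
    - [0, 0, 0.9, 0, 0, 0, 65]
    - [0, 0, 1, 0, 0, 0, 65]
    - [0, 0, 1, 0, 0, 0, 65]
    - [0, 0, 0.9, 0, 0, 0, 65]
    - [0, 0, 0.6, 0, 0, 0, 65]
    - [0, 0, 0.4, 0, 0, 0, 65]
    - [0, 0, 0.2, 0, 0, 0, 65]
    - [0, 0, 0.07, 0, 0, 0, 65]
    - [0, 0, 0, 0, 0, 0, 65]

```text
clock: 16.35
ee_pos: [0.5207, -0.2788, 0.068]
eef_rot: [0.624, 3.078, -0.001]
force: [0.1, -0.7, 0.2]
grip_width: 0.0648
grip_force: 0.0
```

move_arm:
  series:
    - [0, 0, 0, 0, 0, 0, 32]
    - [0, 0, 0, 0, 0, 0, 32]
    - [0, 0, 0, 0, 0, 0, 32]
    - [0, 0, 0, 0, 0, 0, 32]
    - [0, 0, 0, 0, 0, 0, 32]
    - [0, 0, 0, 0, 0, 0, 32]
    - [0, 0, 0, 0, 0, 0, 32]
  squeeze: 15

```text
clock: 16.93
ee_pos: [0.5204, -0.2793, 0.0679]
eef_rot: [0.625, 3.078, -0.001]
force: [0.3, -1.2, 3.1]
grip_width: 0.0396
grip_force: 15.0
```

move_arm:
  series:
    - [0, 0, -0.3, 0, 0, 0, 32]
    - [0, 0, -0.7, 0, 0, 0, 32]
    - [0, 0, -1, 0, 0, 0, 32]
    - [0, 0, -1, 0, 0, 0, 32]
    - [0, 0, -1, 0, 0, 0, 32]
    - [0, 0, -1, 0, 0, 0, 32]
    - [0, 0, -0.9, 0, 0, 0, 32]
    - [0, 0, -0.6, 0, 0, 0, 32]
    - [0, 0, -0.3, 0, 0, 0, 32]
    - [0, 0, 0, 0, 0, 0, 32]

```text
clock: 17.77
ee_pos: [0.5205, -0.2792, 0.2738]
eef_rot: [0.625, 3.075, -0.002]
force: [-0.8, -0.2, -0.5]
grip_width: 0.0397
grip_force: 15.0
```

move_arm:
  series:
    - [-0.1, 0.4, 0, 0, 0, 0, 32]
    - [-0.1, 0.7, 0, 0, 0, 0, 32]
    - [-0.1, 0.9, 0, 0, 0, 0, 32]
    - [-0.1, 1, 0, 0, 0, 0, 32]
    - [-0.1, 1, 0, 0, 0, 0, 32]
    - [-0.1, 1, 0, 0, 0, 0, 32]
    - [-0.1, 1, 0, 0, 0, 0, 32]
    - [-0.1, 1, 0, 0, 0, 0, 32]
    - [-0.1, 1, 0, 0, 0, 0, 32]
    - [-0.1, 1, 0, 0, 0, 0, 32]

```text
clock: 18.6
ee_pos: [0.6532, -0.0396, 0.268]
eef_rot: [-0.624, -3.074, 0.0]
force: [1.1, -1.4, -0.3]
grip_width: 0.0403
grip_force: 15.0
```

move_arm:
  series:
    - [-0.1, 1, 0, 0, 0, 0, 32]
    - [-0.1, 1, 0, 0, 0, 0, 32]
    - [0, 1, 0, 0, 0, 0, 32]
    - [0, 0.8, 0, 0, 0, 0, 32]
    - [0, 0.39, 0, 0, 0, 0, 32]
    - [0, 0, 0, 0, 0, 0, 32]
    - [0, 0, 0, 0, 0, 0, 32]

```text
clock: 19.18
ee_pos: [0.7073, 0.0715, 0.2693]
eef_rot: [-0.624, -3.076, 0.002]
force: [0.1, 0.5, -1.0]
grip_width: 0.0399
grip_force: 15.0
```

```bash
python3 - <<'E'
from h import *
o=env.get_obs();im=np.ascontiguousarray(env.capture("wrist")[:,:,::-1]);cv2.imwrite("pics/w4.png",im);print(o["ee_pos"],o["grip_width"],o["force"])
c=cam("wrist",o);q=proj(c,[.6195,.1085,.091])[0].astype(int);print(q);inside(im,o,q,.091,.178)
E
```

```text
[0.70730329 0.07154083 0.26926187] 0.03986606367887225 [ 0.06995963  0.46844218 -0.98692649]
[253  86]
floor [0.6205 0.1089 0.091 ] [253.8  87.4  34.   35.6] diam 0.0373 shift/30mm [3.136 0.032 5.95 ]
mouth [0.6197 0.1087 0.178 ] [253.   75.8  59.2  63. ] diam 0.0473 shift/30mm [3.163 0.01  3.05 ]
```

View pics/w4.png

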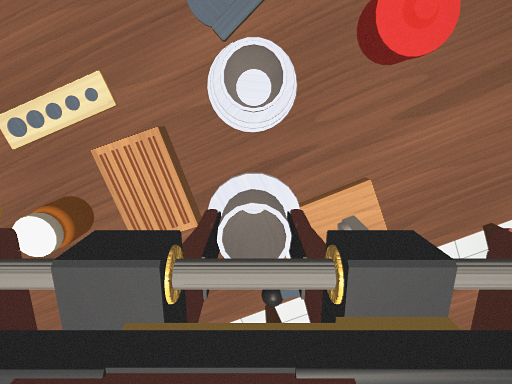

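The nest's mouth is at (253,76) with cup_3 inside it concentric, and cup_4 is held squarely. Moving over and lowering.

move_arm:
  series:
    - [0.5, 0.02, 0, 0, 0, 0, 32]
    - [0.9, 0, 0, 0, 0, 0, 32]
    - [0.9, 0, 0, 0, 0, 0, 32]
    - [0.55, 0, 0, 0, 0, 0, 32]
    - [0.29, 0, 0, 0, 0, 0, 32]
    - [0, 0, 0, 0, 0, 0, 32]
    - [0, 0, 0, 0, 0, 0, 32]

```text
clock: 19.82
ee_pos: [0.6212, 0.1075, 0.2717]
eef_rot: [0.627, 3.077, -0.0]
force: [-0.2, -0.2, -0.2]
grip_width: 0.04
grip_force: 15.0
```

move_arm:
  series:
    - [0, 0, 0.3, 0, 0, 0, 32]
    - [0, 0, 0.5, 0, 0, 0, 32]
    - [0, 0, 0.5, 0, 0, 0, 32]
    - [0, 0, 0.4, 0, 0, 0, 32]
    - [0, 0, 0.2, 0, 0, 0, 32]
    - [0, 0, 0.15, 0, 0, 0, 32]
    - [0, 0, 0.1, 0, 0, 0, 32]
    - [0, 0, 0, 0, 0, 0, 32]

```text
clock: 20.48
ee_pos: [0.6212, 0.1085, 0.2062]
eef_rot: [-0.626, -3.078, 0.0]
force: [-1.0, 0.2, -0.1]
grip_width: 0.0398
grip_force: 15.0
```

move_arm:
  series:
    - [0, 0, 0.1, 0, 0, 0, 32]
    - [0, 0, 0.07, 0, 0, 0, 32]
    - [0, 0, 0.04, 0, 0, 0, 32]
    - [0, 0, 0.03, 0, 0, 0, 32]
    - [0, 0, 0, 0, 0, 0, 32]
    - [0, 0, 0, 0, 0, 0, 32]

```text
clock: 20.98
ee_pos: [0.6212, 0.1086, 0.2]
eef_rot: [0.625, 3.078, 0.0]
force: [0.4, 0.2, 1.1]
grip_width: 0.0397
grip_force: 15.0
```

move_arm:
  series:
    - [0, 0, 0.03, 0, 0, 0, 32]
    - [0, 0, 0, 0, 0, 0, 32]
    - [0, 0, 0, 0, 0, 0, 50]
    - [0, 0, 0, 0, 0, 0, 60]
    - [0, 0, 0, 0, 0, 0, 60]
    - [0, 0, -0.3, 0, 0, 0, 60]
    - [0, 0, -0.7, 0, 0, 0, 60]
    - [0, 0, -0.9, 0, 0, 0, 60]
    - [0, 0, -0.7, 0, 0, 0, 60]
    - [0, 0, -0.3, 0, 0, 0, 60]

```text
clock: 21.82
ee_pos: [0.6216, 0.1086, 0.29]
eef_rot: [0.624, 3.074, 0.003]
force: [0.7, -0.4, 0.1]
grip_width: 0.0601
grip_force: 0.0
```

move_arm:
  series:
    - [0.3, -0.3, 0, 0, 0, 0, 60]
    - [0.6, -0.6, 0, 0, 0, 0, 60]
    - [0.6, -0.6, 0, 0, 0, 0, 60]
    - [0.6, -0.6, 0, 0, 0, 0, 60]
    - [0.6, -0.6, 0, 0, 0, 0, 60]
    - [0.3, -0.3, 0, 0, 0, 0, 60]
    - [0, 0, 0, 0, 0, 0, 60]

```text
clock: 22.4
ee_pos: [0.5015, 0.0601, 0.2864]
eef_rot: [0.626, 3.077, 0.0]
force: [-0.2, 0.5, -0.1]
grip_width: 0.0598
grip_force: 0.0
```

```bash
python3 - <<'E'
from h import *
s=env.capture("side")[:,:,::-1];sc=env.capture("scene")[:,:,::-1]
f=lambda im,u,v:cv2.resize(im[v-50:v+50,u-50:u+50],(400,400),interpolation=cv2.INTER_CUBIC)
cv2.imwrite("pics/n4.png",np.hstack([f(s,270,125),f(sc,304,200)]))
E
```

```text
(no output)
```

View pics/n4.png

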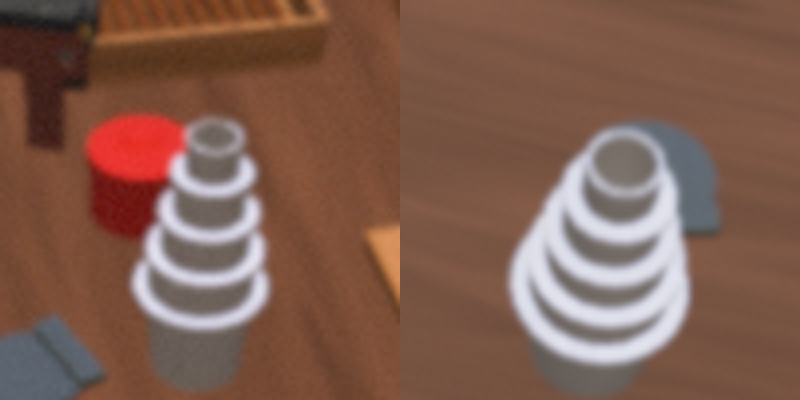

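Both views show four evenly spaced, level collars, an upright stack and the gripper clear of it. Handing in.

```bash
python3 -c "
from bench import env
print(env.finish_job())"
```

```text
the job is handed in; nothing more can be done
None
```

The four cups are nested in size order on cup_1, which I left standing where it was; the last pictures showed them upright and fully home, and I handed the job in at about 22.5 s with no verdict returned.

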